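# Load the tool magazine for the next job

## Robot

A 7-joint arm with a two-finger parallel gripper is mounted at the origin on a cart in front of the work surface, level with it; the furniture and walls round the work are solid. World frame = base frame: x ahead of the robot, y to its left, z up, the work surface at z = 0. Lengths are in m, angles in degrees, forces in N, time in s.
With the tool pointing down it reaches from about 0.425 to 0.825 m from the base axis. Payload 3.6 kg.
Tool frame: the origin (TCP) lies midway between the tips of the shut fingers; the grasp point (between the pads) lies behind it (env.pinch_z is the z of the grasp point in the tool frame, in m); z points along the fingers, y is the line along which they close (so a half turn about z gives the same grasp; the last joint's range is limited). The gripper opens to 85 mm and grips with 20 to 120 N. Pads are 22 mm wide; open, the fingers measure 114 mm over their backs; the gripper's body (76 mm by 85 mm) begins 54 mm behind the grasp point. The pads swing forward as they close: fully open they stand 13 mm farther back than shut.
Start: joints at [-67.466, 35.231, -0.722, 81.555, 0.464, 63.22, -2.315], TCP at [0.265, 0.594, 0.231] pointing down, gripper open.
Joint ranges: [-178.69, 178.69], [-17.37, 117.87], [-77.05, 75.6], [15.02, 138.74], [-78.02, 258.01], [0.78, 113.62], [-162.83, 162.83]. Speed limits (degrees/s): [159.86, 159.86, 180, 180, 180, 180, 180].

## Interface

Orientations are given as [roll, pitch, yaw] about the fixed x, y, z axes, in that order (R = Rz(yaw) Ry(pitch) Rx(roll)).
In Python, from station import env gives the robot as it stands. The module is installed in compiled form; this text tells all that it offers.
- The arm moves only by the tool apply_moves, never from a script. Its argument "moves" is a list of rows, each a list of 2 entries, a list of its own where there are three numbers: the shift along the tool's x, y, z in mm, then the turn, a rotation vector about the tool's x, y, z in rad. In form: [[[tx, ty, tz], [rx, ry, rz]], ...]. A call has exactly 10 rows; each row shifts and turns the commanded pose from where the row before left it, along the tool's axes as they then stand; what a row does not reach is not made up. A row lasts 1/12 s, in which the tool goes at most 41.7 mm and 7.16 degrees, less where a joint would pass 70% of its speed; a pose out of reach is approached as far as the arm can. A call with a gripper value outside its range is refused whole. "fingers" is the opening, from -1 (shut) to 1 (fully open), set as the call begins (left out, the last holds). The fingers move at their own pace and stop on an object; "newtons" is the grip in N (left out, the last holds). Time passes only in rows, so rows that do not move let the fingers close, or fill a call up. It gives the time, the measured TCP pose, the force, the opening and the grip force at its end, in the units of the state.
- env.sense(): the state, without advancing time (a new reading comes with each control period).
- env.grab_frame(name): name is "scene" or "top"; returns a dict with "frame" (400x640x3 uint8, red, green, blue), "intrinsics" (3x3 intrinsics, pixels), "R" (3x3) and "t" (3): a world point X has camera coordinates R X + t. Camera axes: x right, y down, z forward; pixel columns grow to the right and rows downward; lengths in m; the calibration is good to about 2 mm. A picture is of the moment at which its call begins. There is no depth.
- env.finish_job(): hands the job in; it is judged then, once.
The state is a dict: "t": time; "qpos": joint angles; "qd": joint speeds; "joint_efforts": joint torques, N m; "tcp_pos": TCP position; "orientation": TCP orientation; "wrist_force": force on the tool from outside, world axes, zero at the start; "torque": the same for the moment, N m; "gripper_width": finger opening in m; "gripper_force": force on a finger pad.
Only numpy, scipy, OpenCV 4.12 (cv2) and the standard library are available. Lean on these libraries where they do the work, as an engineer would, in place of code of your own. Each camera call takes 0.05 s, during which the arm holds its last target. There are 200 camera calls.

## Task

Move the four tool holders from the grey set-up stand into the magazine cassette, each into the pocket of the same colour as the disc on its top, taper down and fully home with the flange flat on the pocket's rim. The red pocket is for the heavy face mill: push that one down until the pocket's spring latch snaps shut over its flange. Keep every holder upright on the way.

Things in the scene. Friction and masses are not known exactly. Their poses are not given: they have to be found in the camera images.
- holder_red_grip (a point): Holder with the face mill: dark 44 mm cutter head, five brass-coloured inserts round a RED disc. Grip the head, 44 mm wide, 16 mm below to 11 mm above this point (on the axis, z up; round). Flange 50 mm wide 26-38 mm below, then taper (32 to 18 mm) and stud to 96 mm below; top 18 mm above. 0.55 kg, loose, taper down in a grey stand, in a row, 72 mm apart.
- holder_blue_grip (a point): Holder with the end mill: steel 40 mm collet nut, BLUE disc on top, short dark cutter. Grip the nut, 40 mm wide, 26 mm below to 11 mm above this point (on the axis, z up; round). Flange 50 mm wide 26-38 mm below, then taper (32 to 18 mm) and stud to 96 mm below; top 30 mm above. 0.42 kg, loose, taper down in a grey stand, in a row, 72 mm apart.
- holder_yellow_grip (a point): Holder with the drill: dark 36 mm collet nut, YELLOW disc on top, short brass-coloured drill. Grip the nut, 36 mm wide, 26 mm below to 11 mm above this point (on the axis, z up; round). Flange 50 mm wide 26-38 mm below, then taper (32 to 18 mm) and stud to 96 mm below; top 30 mm above. 0.4 kg, loose, taper down in a grey stand, in a row, 72 mm apart.
- holder_green_grip (a point): Holder with the touch probe: aluminium and black body, GREEN disc on top, thin white stylus with ball. Grip the body, 40 mm wide, 26 mm below to 11 mm above this point (on the axis, z up; round). Flange 50 mm wide 26-38 mm below, then taper (32 to 18 mm) and stud to 96 mm below; top 31 mm above. 0.38 kg, loose, taper down in a grey stand, in a row, 72 mm apart.
- pocket_red_mouth (a point): RED plastic pocket, fixed in a row of four 72 mm apart on an aluminium rail. Point: centre of its mouth, level with the rim; z up, y along the row. Round hole 33 mm wide at the rim, narrowing to 16, 62 mm deep. A seated holder's flange lies flat on the rim, its grip point 38 mm above this point. Spring latch on the +y side (see joint): grip across the row.
- pocket_blue_mouth (a point): BLUE plastic pocket, fixed in a row of four 72 mm apart on an aluminium rail. Point: centre of its mouth, level with the rim; z up, y along the row. Round hole 33 mm wide at the rim, narrowing to 16, 62 mm deep. A seated holder's flange lies flat on the rim, its grip point 38 mm above this point.
- pocket_yellow_mouth (a point): YELLOW plastic pocket, fixed in a row of four 72 mm apart on an aluminium rail. Point: centre of its mouth, level with the rim; z up, y along the row. Round hole 33 mm wide at the rim, narrowing to 16, 62 mm deep. A seated holder's flange lies flat on the rim, its grip point 38 mm above this point.
- pocket_green_mouth (a point): GREEN plastic pocket, fixed in a row of four 72 mm apart on an aluminium rail. Point: centre of its mouth, level with the rim; z up, y along the row. Round hole 33 mm wide at the rim, narrowing to 16, 62 mm deep. A seated holder's flange lies flat on the rim, its grip point 38 mm above this point.
- latch (a joint): Red pocket's steel spring latch, black thumb tab, on the pocket's +y side, 20-34 mm from its axis, nose 14-28 mm above the rim, tab to 41. Rad: 0 closed, grows outwards, 0.4 at most. A flange pushed straight down meets its sloping nose 19 mm above the rim, wedges it out by 0.05 to 0.12 and it springs back to 0 over the flange. Push (under 15 N) right home before letting go; its weight alone does not latch it.

How it is judged:
By the outcome, as a careful person would: the job done as asked, in the order asked, and still so for the second after the job is handed in, with the robot touching nothing.
It also fails if it takes over 88 s, if anything falls off the work surface, if the arm or the gripper's body presses on something with over 40 N, if the wrist force passes 120 N, or if a joint passes its speed limit or range.

## Working session

There is one attempt and no reset: what is moved stays moved. The work goes in short steps, Python scripts to look and compute and a tool call to move; the robot and the scene stay as the last step left them, time stands still between calls to the robot, and variables do not carry over. Pictures are saved under pics/ and viewed, at most 14 in all, crops included, and the job is handed in when it is done.

Besides the shell and the picture viewer there is one more tool, called after "Emit:" by a JSON object that holds its "method" and its "body". apply_moves: Moves the arm, as the interface text tells. Its arguments: {"type":"object","properties":{"moves":{"type":"array"},"fingers":{"type":"number"},"newtons":{"type":"number"}},"required":["moves"]}

```bash
mkdir -p pics
python3 - <<'E'
from station import env
import cv2,numpy as np
s=env.sense();print({k:np.round(v,3).tolist() for k,v in s.items()},env.pinch_z)
for n in("scene","top"):
    f=env.grab_frame(n);cv2.imwrite(f"pics/{n}0.png",f["frame"][:,:,::-1]);print(n,f["intrinsics"].tolist(),np.round(f["R"],4).tolist(),f["t"].tolist())
E
```

```text
{'t': 0.0, 'qpos': [-67.467, 35.29, -0.724, 81.642, 0.462, 63.219, -2.314], 'qd': [0.012, -0.048, -0.139, 0.003, 0.119, -0.047, -0.086], 'joint_efforts': [0.0, -46.922, 0.26, -17.103, 0.01, 0.01, -0.0], 'tcp_pos': [0.265, 0.593, 0.23], 'orientation': [-179.852, 0.0, 155.953], 'wrist_force': [0.643, -0.007, -0.094], 'torque': [-0.014, -0.061, 0.019], 'gripper_force': 0.0, 'gripper_width': 0.085} -0.0187
scene [[481.483413093034, 0.0, 321.07882892741367], [0.0, 481.483413093034, 199.19850644887515], [0.0, 0.0, 1.0]] [[0.8791, -0.4765, -0.0109], [-0.3416, -0.614, -0.7116], [0.3324, 0.6293, -0.7025]] [-0.3799971767156725, 0.36133422551852656, 0.8188917157384683]
top [[457.2860248073592, 0.0, 318.4194585943176], [0.0, 457.2860248073592, 196.41243714467464], [0.0, 0.0, 1.0]] [[-0.0255, -0.9997, 0.0012], [-0.9982, 0.0254, -0.0548], [0.0548, -0.0026, -0.9985]] [0.1804802787482355, 0.5126670577144087, 0.9867860844510661]
```

View pics/scene0.png

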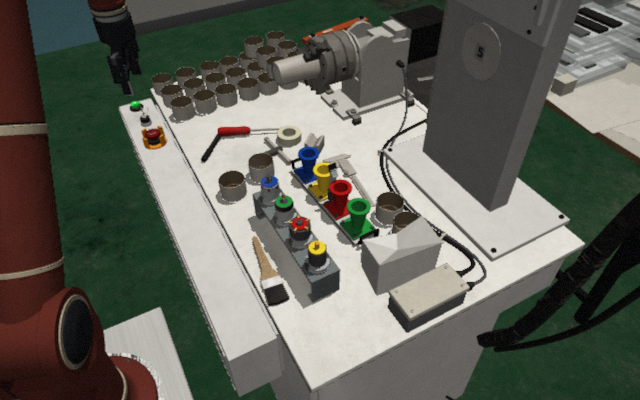

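View pics/top0.png

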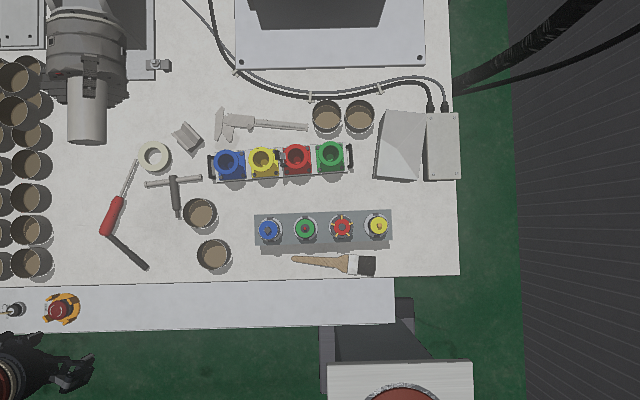

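Run:
```python
import cv2
a=cv2.imread("pics/scene0.png")[140:280,245:385];cv2.imwrite("pics/sc.png",cv2.resize(a,None,fx=4.2,fy=4.2,interpolation=cv2.INTER_CUBIC))
a=cv2.imread("pics/top0.png")[132:252,205:400];cv2.imwrite("pics/tc.png",cv2.resize(a,None,fx=4,fy=4,interpolation=cv2.INTER_CUBIC))
```

```text
(no output)
```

View pics/sc.png

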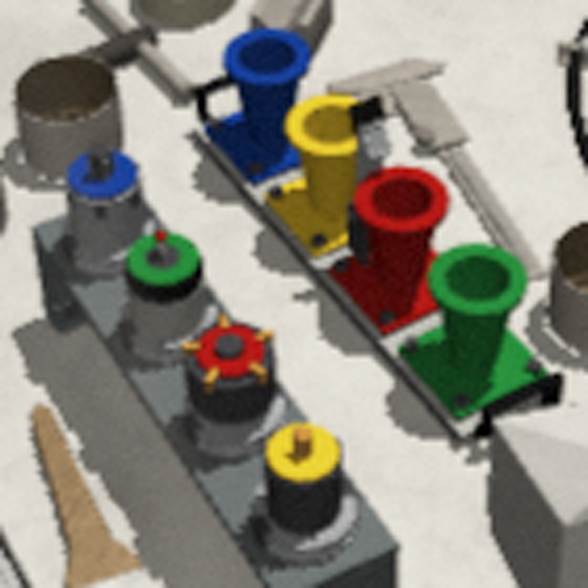

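View pics/tc.png

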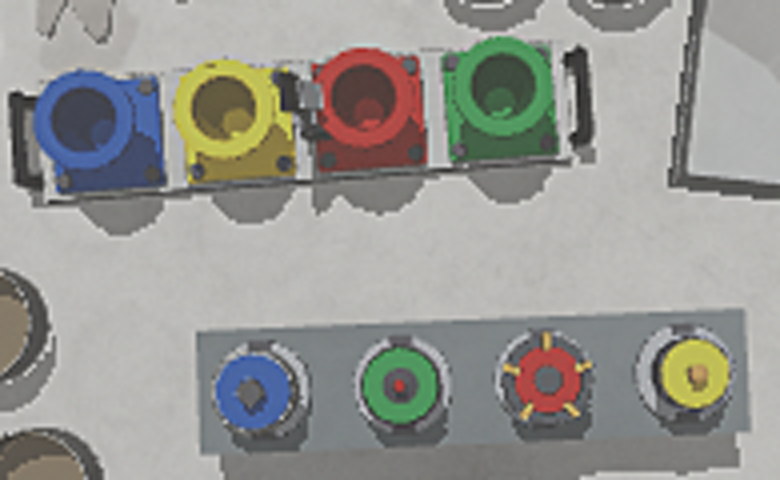

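```bash
cat > h.py <<'E'
from station import env
import cv2,numpy as np
from scipy.optimize import least_squares
def P(f): return f["intrinsics"]@np.c_[f["R"],f["t"]]
def proj(Pm,X):
    q=Pm@np.append(X,1); return q[:2]/q[2]
def tri(Ps,uv):
    X=cv2.triangulatePoints(Ps[0],Ps[1],np.float64(uv[0]).reshape(2,1),np.float64(uv[1]).reshape(2,1))[:,0]
    return X[:3]/X[3]
HUE={"red":0,"blue":112,"yellow":26,"green":66}
def blob(img,c,uv,r=14,s=140,vmin=0,hull=True):
    "ellipse fit of the colour's hull near uv"
    k=4;u,v=np.int32(np.round(uv));x0,y0=u-r,v-r
    a=cv2.resize(img[y0:y0+2*r,x0:x0+2*r],None,fx=k,fy=k,interpolation=cv2.INTER_CUBIC)
    h=cv2.cvtColor(a,cv2.COLOR_RGB2HSV).astype(int)
    m=((np.abs((h[...,0]-HUE[c]+90)%180-90)<13)&(h[...,1]>s)&(h[...,2]>vmin)).astype(np.uint8)
    n,l,st,_=cv2.connectedComponentsWithStats(m);i=1+np.argmax(st[1:,4]);m=(l==i).astype(np.uint8)
    p=max(cv2.findContours(m,0,2)[0],key=len)
    e=cv2.fitEllipse(cv2.convexHull(p))
    return (np.array(e[0])+.5)/k-.5+[x0,y0],np.array(e[1])/k
E
cat > m.py <<'E'
from h import *
F=[env.grab_frame(n) for n in("scene","top")];Ps=[P(f) for f in F];I=[f["frame"] for f in F]
sc=lambda a:np.array(a)/4.2+[245,140]-.4; tc=lambda a:np.array(a)/4+[205,132]-.4
D={"blue":((102,175),(254,392)),"green":((164,260),(401,386)),"red":((230,350),(547,379)),"yellow":((303,452),(695,373))}
for c,(a,b) in D.items():
    r=[blob(I[0],c,sc(a),11,110),blob(I[1],c,tc(b),11,100)]
    print(c,[np.round(np.r_[x[0]-y,x[1]],1).tolist() for x,y in zip(r,(sc(a),tc(b)))],np.round(tri(Ps,[x[0] for x in r]),4),np.round(tri(Ps,[sc(a),tc(b)]),4))
Q={"blue":((268,60),(83,118)),"yellow":((333,126),(228,107)),"red":((402,200),(366,97)),"green":((477,279),(500,86))}
for c,(a,b) in Q.items():
    out=[]
    for im,uv in((I[0],sc(a)),(I[1],tc(b))):
        u,v=np.int32(np.round(uv));w=cv2.cvtColor(im[v-13:v+14,u-13:u+14],cv2.COLOR_RGB2HSV)
        k=(np.abs((w[...,0].astype(int)-HUE[c]+90)%180-90)<13)&(w[...,1]>100)
        vv=w[...,2][k];out.append(np.percentile(vv,[10,30,50,70,90]).tolist())
    print(c,out,np.round(tri(Ps,[sc(a),tc(b)]),4))
uvs=[(i,k,(sc if k==0 else tc)(Q[c][k])) for i,c in enumerate(Q) for k in(0,1)]
def X(p,i): return np.array([p[0],p[1],p[2]])+(1.5-i)*.072*np.array([-np.sin(p[3]),np.cos(p[3]),0])
s=least_squares(lambda p:np.concatenate([proj(Ps[k],X(p,i))-uv for i,k,uv in uvs]),[.6,0,.08,0])
print(s.x,np.round(s.fun,2).tolist());[print(c,np.round(X(s.x,i),4)) for i,c in enumerate(Q)]
E
python3 m.py
```

```text
blue [[-0.1, -0.2, 11.5, 16.5], [-0.4, -0.1, 18.3, 18.5]] [0.4491 0.2686 0.1164] [0.4489 0.2677 0.1165]
green [[-0.3, 0.1, 12.9, 17.5], [-0.3, -0.2, 18.4, 18.5]] [0.4502 0.1964 0.1151] [0.4502 0.1957 0.116 ]
red [[-0.2, 0.2, 13.4, 17.3], [0.2, 0.1, 16.6, 16.8]] [0.4513 0.1241 0.1167] [0.4516 0.1243 0.1169]
yellow [[-0.3, 0.3, 14.6, 18.2], [-0.1, 0.1, 16.9, 17.1]] [0.4523 0.052  0.1159] [0.4526 0.0519 0.1168]
blue [[60.0, 68.0, 81.0, 136.0, 157.0], [138.6, 162.89999999999998, 164.0, 166.0, 168.0]] [0.5918 0.3583 0.072 ]
yellow [[99.3, 114.0, 131.0, 193.39999999999998, 233.0], [131.9, 153.0, 192.0, 194.0, 198.0]] [0.5946 0.2827 0.077 ]
red [[70.0, 82.0, 97.0, 156.7999999999999, 181.0], [111.0, 122.0, 174.0, 177.0, 181.0]] [0.5982 0.2116 0.0765]
green [[55.0, 65.0, 88.5, 136.0, 145.0], [132.1, 149.0, 151.0, 153.0, 155.90000000000003]] [0.6028 0.1422 0.0747]
[0.59690829 0.24864211 0.07503034 0.05241308] [0.13, -0.48, 0.54, 0.13, -0.0, 0.09, -0.89, 0.19, 0.14, 0.07, -0.6, -0.0, 0.24, 0.32, 0.67, 0.06]
blue [0.5913 0.3565 0.075 ]
yellow [0.595  0.2846 0.075 ]
red [0.5988 0.2127 0.075 ]
green [0.6026 0.1408 0.075 ]
```

```bash
cat >> m.py <<'E'
print()
T={"blue":(110,150),"yellow":(165,175),"red":(130,150),"green":(112,143)}
uvs=[]
for i,c in enumerate(Q):
    for k,f in((0,sc),(1,tc)):
        b=blob(I[k],c,f(Q[c][k]),16,90,T[c][k]); print(c,k,np.round(np.r_[b[0]-f(Q[c][k]),b[1]],1)); uvs.append((i,k,b[0]))
for w in(None,):
    s=least_squares(lambda p:np.concatenate([proj(Ps[k],X(p,i))-uv for i,k,uv in uvs]),[.6,0,.08,0],loss="soft_l1",f_scale=.3)
print(s.x,np.round(s.fun,2).tolist());[print(c,np.round(X(s.x,i),4)) for i,c in enumerate(Q)]
E
python3 m.py|sed -n '/^$/,$p'
```

```text
blue 0 [-0.2 -1.  13.5 21.1]
blue 1 [ 1.8 -0.3 24.2 29.2]
yellow 0 [-0.7 -0.5 15.  20.7]
yellow 1 [ 0.6  1.1 27.4 32.1]
red 0 [-0.  -0.4 15.7 22.8]
red 1 [ 1.9 -0.2 25.  31.7]
green 0 [ 0.3 -0.1 16.6 23.1]
green 1 [-1.9  1.4 24.9 31.2]
[0.59445782 0.24513497 0.08044658 0.04907816] [0.14, -0.16, -0.06, 1.06, 0.57, 0.01, -0.06, -0.2, 0.0, 0.01, -0.87, 1.01, -0.18, 0.14, 4.36, -0.46]
blue [0.5892 0.353  0.0804]
yellow [0.5927 0.2811 0.0804]
red [0.5962 0.2092 0.0804]
green [0.5998 0.1373 0.0804]
```

```bash
cat >> m.py <<'E'
print("#")
u2=[u for u in uvs if u[1]==0]
for i,c in enumerate(Q):
    g=tc(Q[c][1]);u,v=np.int32(np.round(g));r=18
    a=cv2.resize(I[1][v-r:v+r,u-r:u+r],None,fx=6,fy=6,interpolation=cv2.INTER_CUBIC)
    a=cv2.GaussianBlur(cv2.cvtColor(a,cv2.COLOR_RGB2HSV)[...,2] if c!="blue" else a[...,2],(0,0),3)
    for r0,r1 in((44,58),(64,84)):
        h=cv2.HoughCircles(a,cv2.HOUGH_GRADIENT_ALT if 0 else cv2.HOUGH_GRADIENT,1,200,param1=60,param2=8,minRadius=r0,maxRadius=r1)
        if h is None: print(c,None);continue
        o=h[0,0];b=(o[:2]+.5)/6-.5+[u-r,v-r];print(c,np.round(b-g,2),o[2]/6); uvs_=(i,1,b); u2.append(uvs_)
s=least_squares(lambda p:np.concatenate([proj(Ps[k],X(p,i))-uv for i,k,uv in u2]),[.6,0,.08,0],loss="soft_l1",f_scale=.3)
print(s.x,np.round(s.fun,2).tolist());[print(c,np.round(X(s.x,i),4)) for i,c in enumerate(Q)]
E
python3 m.py|sed -n '/^#/,$p'
```

```text
#
blue [0.32 0.57] 8.233334
blue [0.32 0.73] 11.883334
yellow [-1.1   0.48] 8.233334
yellow [ 1.23 -2.35] 11.633334
red [-0.93 -0.02] 8.083333
red [-0.77 -0.52] 12.75
green [0.57 0.07] 8.316667
green [ 0.73 -0.43] 12.599999
[0.59651955 0.24879923 0.07664049 0.05888995] [-0.08, 0.09, 0.47, 0.12, 0.09, -0.07, 0.04, -0.19, 0.02, -0.01, 0.02, -0.18, 0.05, -0.1, -2.28, 2.73, 0.22, -0.02, 0.05, 0.48, 0.02, -0.27, -0.14, 0.23]
blue [0.5902 0.3566 0.0766]
yellow [0.5944 0.2847 0.0766]
red [0.5986 0.2129 0.0766]
green [0.6029 0.141  0.0766]
```

Emit:
{"method": "apply_moves", "body": {"moves": [[[0, 0, -3], [0, 0, 0.1115]], [[0, 0, -3], [0, 0, 0.1115]], [[0, 0, -3], [0, 0, 0.1115]], [[0, 0, -3], [0, 0, 0.1115]], [[0, 0, -3], [0, 0, 0.1115]], [[0, 0, -3], [0, 0, 0.1115]], [[0, 0, -3], [0, 0, 0.1115]], [[0, 0, -3], [0, 0, 0.1115]], [[0, 0, -3], [0, 0, 0.1115]], [[0, 0, -3], [0, 0, 0.1115]]], "fingers": 1, "newtons": 60}}

```text
t: 1.23
tcp_pos: [0.2647, 0.5936, 0.2615]
orientation: [-180.0, -0.0, 91.8]
wrist_force: [0.6, 0.0, -0.5]
gripper_width: 0.0852
gripper_force: 0.0
```

Emit:
{"method": "apply_moves", "body": {"moves": [[[-33.1, 17.3, 4], [0, 0, 0]], [[-33.1, 17.3, 4], [0, 0, 0]], [[-33.1, 17.3, 4], [0, 0, 0]], [[-33.1, 17.3, 4], [0, 0, 0]], [[-33.1, 17.3, 4], [0, 0, 0]], [[-33.1, 17.3, 4], [0, 0, 0]], [[-33.1, 17.3, 4], [0, 0, 0]], [[-33.1, 17.3, 4], [0, 0, 0]], [[-33.1, 17.3, 4], [0, 0, 0]], [[-33.1, 17.3, 4], [0, 0, 0]]]}}

```text
t: 2.07
tcp_pos: [0.4504, 0.2675, 0.2214]
orientation: [180.0, -0.0, 92.1]
wrist_force: [0.4, 0.8, 1.0]
gripper_width: 0.0854
gripper_force: 0.0
```

Emit:
{"method": "apply_moves", "body": {"moves": [[[0, 0, 0], [0, 0, 0]], [[0, 0, 0], [0, 0, 0]], [[0, 0, 4], [0, 0, 0]], [[0, 0, 4], [0, 0, 0]], [[0, 0, 4], [0, 0, 0]], [[0, 0, 4], [0, 0, 0]], [[0, 0, 4], [0, 0, 0]], [[0, 0, 0], [0, 0, 0]], [[0, 0, 0], [0, 0, 0]], [[0, 0, 0], [0, 0, 0]]]}}

```text
t: 2.9
tcp_pos: [0.4497, 0.2691, 0.2013]
orientation: [180.0, 0.0, 92.1]
wrist_force: [-0.2, 0.6, 0.8]
gripper_width: 0.0852
gripper_force: 0.0
```

```bash
cat > p.py <<'E'
import sys;from h import *
f=env.grab_frame(sys.argv[1]);x0,y0,w=map(int,sys.argv[2:5])
cv2.imwrite(sys.argv[5],cv2.resize(f["frame"][y0:y0+w*3//4,x0:x0+w,::-1],(640,480),interpolation=cv2.INTER_CUBIC))
s=env.sense();print(s["tcp_pos"],s["orientation"],s["t"])
E
python3 p.py scene 220 120 140 pics/a1.png
```

```text
[0.44985406 0.26910028 0.20147386] [ 1.79978430e+02 -7.88028312e-03  9.20680404e+01] 2.95
```

View pics/a1.png

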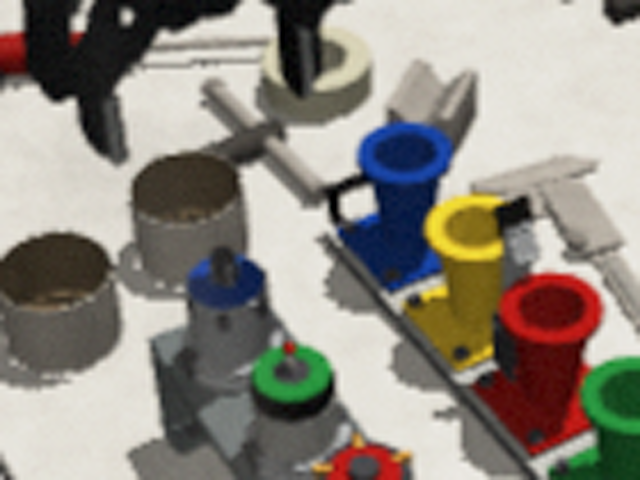

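Emit:
{"method": "apply_moves", "body": {"moves": [[[-0.5, -0.8, 12], [0, 0, 0]], [[0, 0, 15], [0, 0, 0]], [[0, 0, 18], [0, 0, 0]], [[0, 0, 18], [0, 0, 0]], [[0, 0, 16], [0, 0, 0]], [[0, 0, 14], [0, 0, 0]], [[0, 0, 11], [0, 0, 0]], [[0, 0, 9], [0, 0, 0]], [[0, 0, 6], [0, 0, 0]], [[0, 0, 0], [0, 0, 0]]]}}

```text
t: 3.78
tcp_pos: [0.4485, 0.2682, 0.0814]
orientation: [-179.9, 0.1, 92.1]
wrist_force: [-0.3, -0.2, -0.5]
gripper_width: 0.0855
gripper_force: 0.0
```

Emit:
{"method": "apply_moves", "body": {"moves": [[[0, 0, 0], [0, 0, 0]], [[0, 0, 0], [0, 0, 0]], [[0, 0, 0], [0, 0, 0]], [[0, 0, 0], [0, 0, 0]], [[0, 0, 0], [0, 0, 0]], [[0, 0, 0], [0, 0, 0]], [[0, 0, 0], [0, 0, 0]], [[0, 0, 0], [0, 0, 0]], [[0, 0, 0], [0, 0, 0]], [[0, 0, 0], [0, 0, 0]]], "fingers": -1, "newtons": 60}}

```text
t: 4.62
tcp_pos: [0.4493, 0.2688, 0.0832]
orientation: [179.9, -0.1, 92.1]
wrist_force: [-0.8, -0.5, 5.7]
gripper_width: 0.0389
gripper_force: 60.2
```

Emit:
{"method": "apply_moves", "body": {"moves": [[[0, 0, -6], [0, 0, 0]], [[0, 0, -12], [0, 0, 0]], [[0, 0, -18], [0, 0, 0]], [[0, 0, -20], [0, 0, 0]], [[0, 0, -20], [0, 0, 0]], [[0, 0, -20], [0, 0, 0]], [[0, 0, -18], [0, 0, 0]], [[0, 0, -12], [0, 0, 0]], [[0, 0, -6], [0, 0, 0]], [[0, 0, 0], [0, 0, 0]]]}}

```text
t: 5.45
tcp_pos: [0.449, 0.2685, 0.215]
orientation: [179.9, -0.0, 92.1]
wrist_force: [0.3, -0.3, -4.5]
gripper_width: 0.0388
gripper_force: 60.9
```

```bash
python3 p.py scene 220 90 160 pics/a2.png
python3 - <<'E'
from h import *
F=[env.grab_frame(n) for n in("scene","top")];Ps=[P(f) for f in F]
g=np.array([.449,.2685,.245])
try:
  r=blob(F[0]["frame"],"blue",proj(Ps[0],g),16,110); print(r,proj(Ps[0],g))
except Exception as e: print(e)
E
```

```text
[0.44843998 0.26825636 0.21395299] [-1.79957152e+02  2.05614708e-02  9.20678383e+01] 5.5
(array([263.15019035, 132.77878475]), array([11.78299427, 18.7591095 ])) [263.25600441 133.72032016]
```

View pics/a2.png

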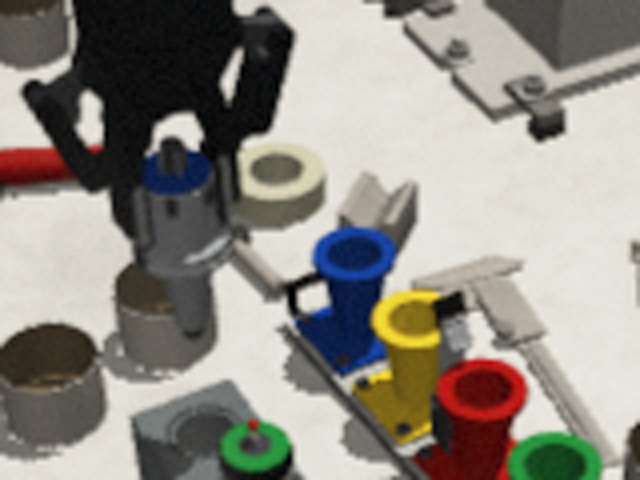

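Emit:
{"method": "apply_moves", "body": {"moves": [[[4.6, 8.1, 0], [0, 0, 0]], [[9.2, 16, 0], [0, 0, 0]], [[9.2, 16, 0], [0, 0, 0]], [[9.2, 16, 0], [0, 0, 0]], [[9.2, 16, 0], [0, 0, 0]], [[9.2, 16, 0], [0, 0, 0]], [[9.2, 16, 0], [0, 0, 0]], [[9.2, 16, 0], [0, 0, 0]], [[9.2, 16, 0], [0, 0, 0]], [[4.7, 8.2, 0], [0, 0, 0]]]}}

```text
t: 6.43
tcp_pos: [0.5919, 0.3579, 0.2121]
orientation: [-180.0, 0.0, 92.1]
wrist_force: [-0.6, -0.3, -3.7]
gripper_width: 0.0385
gripper_force: 61.2
```

Emit:
{"method": "apply_moves", "body": {"moves": [[[0, 0, 0], [0, 0, 0]], [[0, 0, 0], [0, 0, 0]], [[0, 0, 3], [0, 0, 0]], [[0, 0, 6], [0, 0, 0]], [[0, 0, 9], [0, 0, 0]], [[0, 0, 9], [0, 0, 0]], [[0, 0, 6], [0, 0, 0]], [[0, 0, 2], [0, 0, 0]], [[0, 0, 0], [0, 0, 0]], [[0, 0, 0], [0, 0, 0]]]}}

```text
t: 7.27
tcp_pos: [0.5902, 0.3565, 0.1793]
orientation: [180.0, 0.0, 92.1]
wrist_force: [0.5, -0.2, -4.8]
gripper_width: 0.0384
gripper_force: 61.3
```

```bash
python3 p.py scene 260 90 120 pics/a3.png
```

```text
[0.59047864 0.35661713 0.17969999] [ 1.79951038e+02 -1.91233021e-02  9.20645411e+01] 7.3167
```

View pics/a3.png

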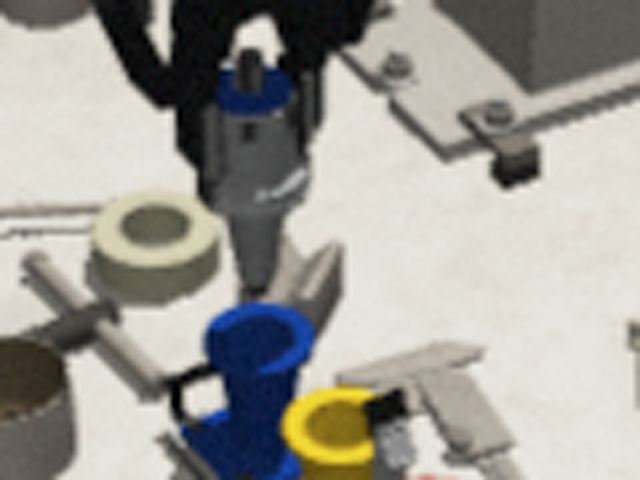

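Emit:
{"method": "apply_moves", "body": {"moves": [[[0, 0, 4], [0, 0, 0]], [[0, 0, 8], [0, 0, 0]], [[0, 0, 10], [0, 0, 0]], [[0, 0, 10], [0, 0, 0]], [[0, 0, 10], [0, 0, 0]], [[0, 0, 10], [0, 0, 0]], [[0, 0, 9], [0, 0, 0]], [[0, 0, 6], [0, 0, 0]], [[0, 0, 4], [0, 0, 0]], [[0, 0, 0], [0, 0, 0]]]}}

```text
t: 8.15
tcp_pos: [0.5896, 0.3562, 0.107]
orientation: [-179.9, 0.1, 92.1]
wrist_force: [-0.2, -0.8, -4.7]
gripper_width: 0.0388
gripper_force: 61.3
```

Emit:
{"method": "apply_moves", "body": {"moves": [[[0, 0, 2], [0, 0, 0]], [[0, 0, 2], [0, 0, 0]], [[0, 0, 2], [0, 0, 0]], [[0, 0, 2], [0, 0, 0]], [[0, 0, 1], [0, 0, 0]], [[0, 0, 1], [0, 0, 0]], [[0, 0, 1], [0, 0, 0]], [[0, 0, 1], [0, 0, 0]], [[0, 0, 0], [0, 0, 0]], [[0, 0, 0], [0, 0, 0]]]}}

```text
t: 8.98
tcp_pos: [0.5901, 0.3565, 0.0962]
orientation: [-180.0, 0.0, 92.1]
wrist_force: [0.5, 0.3, -3.9]
gripper_width: 0.039
gripper_force: 61.3
```

Emit:
{"method": "apply_moves", "body": {"moves": [[[0, 0, 1], [0, 0, 0]], [[0, 0, 1], [0, 0, 0]], [[0, 0, 1], [0, 0, 0]], [[0, 0, 0.5], [0, 0, 0]], [[0, 0, 0.5], [0, 0, 0]], [[0, 0, 0], [0, 0, 0]], [[0, 0, 0], [0, 0, 0]], [[0, 0, 0], [0, 0, 0]], [[0, 0, 0], [0, 0, 0]], [[0, 0, 0], [0, 0, 0]]]}}

```text
t: 9.82
tcp_pos: [0.5904, 0.3567, 0.0953]
orientation: [179.9, -0.1, 92.1]
wrist_force: [-4.2, -1.6, 8.4]
gripper_width: 0.039
gripper_force: 62.1
```

Emit:
{"method": "apply_moves", "body": {"moves": [[[0, 0, 0], [0, 0, 0]], [[0, 0, 0], [0, 0, 0]], [[0, 0, 0], [0, 0, 0]], [[0, 0, 0], [0, 0, 0]], [[0, 0, 0], [0, 0, 0]], [[0, 0, 0], [0, 0, 0]], [[0, 0, -8], [0, 0, 0]], [[0, 0, -15], [0, 0, 0]], [[0, 0, -20], [0, 0, 0]], [[0, 0, -20], [0, 0, 0]]], "fingers": 1}}

```text
t: 10.65
tcp_pos: [0.5899, 0.3564, 0.1561]
orientation: [-180.0, 0.0, 92.1]
wrist_force: [-0.3, 0.5, 0.5]
gripper_width: 0.0852
gripper_force: 0.0
```

Emit:
{"method": "apply_moves", "body": {"moves": [[[0, 0, -15], [0, 0, 0]], [[0, 0, -15], [0, 0, 0]], [[0, 0, -15], [0, 0, 0]], [[-10, -10, 0], [0, 0, 0]], [[-20, -20, 0], [0, 0, 0]], [[-20, -20, 0], [0, 0, 0]], [[-20, -20, 0], [0, 0, 0]], [[-20, -20, 0], [0, 0, 0]], [[-20, -20, 0], [0, 0, 0]], [[-20, -20, 0], [0, 0, 0]]]}}

```text
t: 11.48
tcp_pos: [0.4642, 0.221, 0.201]
orientation: [179.9, -0.0, 92.1]
wrist_force: [0.3, -0.7, -0.1]
gripper_width: 0.0852
gripper_force: 0.0
```

```bash
python3 p.py scene 260 90 120 pics/a4.png
```

```text
[0.45931015 0.21516259 0.20057353] [-179.5920012     0.23588196   91.79104864] 11.5333
```

View pics/a4.png

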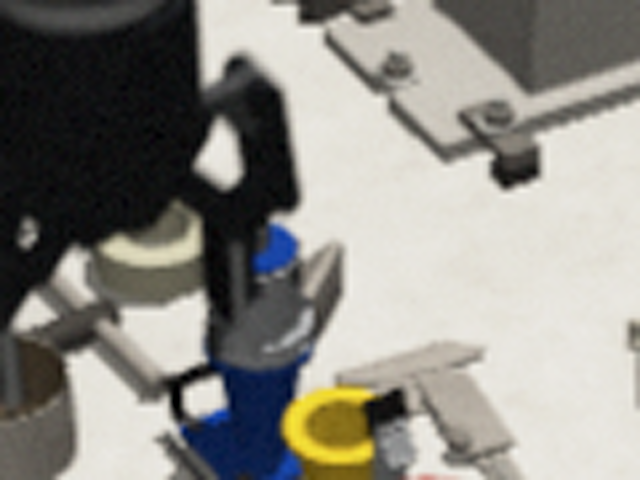

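Emit:
{"method": "apply_moves", "body": {"moves": [[[-12, -8, 0], [0, 0, 0]], [[-8, -5, 0], [0, 0, 0]], [[-5, -2.5, 0], [0, 0, 0]], [[0, 0, 0], [0, 0, 0]], [[0, 0, 0], [0, 0, 0]], [[0, 0, 5], [0, 0, 0]], [[0, 0, 10], [0, 0, 0]], [[0, 0, 10], [0, 0, 0]], [[0, 0, 10], [0, 0, 0]], [[0, 0, 5], [0, 0, 0]]]}}

```text
t: 12.37
tcp_pos: [0.45, 0.1969, 0.1588]
orientation: [-179.9, 0.0, 92.1]
wrist_force: [0.1, -0.5, -0.8]
gripper_width: 0.0854
gripper_force: 0.0
```

Run:
```python
from h import *
F=[env.grab_frame(n) for n in("scene","top")];Ps=[P(f) for f in F]
X=np.array([.5902,.3566,.1266])
r=blob(F[0]["frame"],"blue",proj(Ps[0],X),9,110);print(r,proj(Ps[0],X),proj(Ps[0],X+[0,0,.003]))
print(env.sense()["tcp_pos"])
```

```text
(array([312.28740501, 135.35842943]), array([5.34512234, 7.34668541])) [307.49727124 136.71759552] [307.4586808  135.70792804]
[0.44989236 0.19662905 0.15913382]
```

Emit:
{"method": "apply_moves", "body": {"moves": [[[-0.4, 0.3, 6], [0, 0, 0]], [[0, 0, 10], [0, 0, 0]], [[0, 0, 12], [0, 0, 0]], [[0, 0, 12], [0, 0, 0]], [[0, 0, 12], [0, 0, 0]], [[0, 0, 10], [0, 0, 0]], [[0, 0, 8], [0, 0, 0]], [[0, 0, 5], [0, 0, 0]], [[0, 0, 1.2], [0, 0, 0]], [[0, 0, 0], [0, 0, 0]]]}}

```text
t: 13.3
tcp_pos: [0.4507, 0.1959, 0.084]
orientation: [-180.0, 0.0, 92.1]
wrist_force: [0.8, 0.3, 0.4]
gripper_width: 0.0854
gripper_force: 0.0
```

Emit:
{"method": "apply_moves", "body": {"moves": [[[0, 0, 0], [0, 0, 0]], [[0, 0, 0], [0, 0, 0]], [[0, 0, 0], [0, 0, 0]], [[0, 0, 0], [0, 0, 0]], [[0, 0, 0], [0, 0, 0]], [[0, 0, 0], [0, 0, 0]], [[0, 0, 0], [0, 0, 0]], [[0, 0, 0], [0, 0, 0]], [[0, 0, 0], [0, 0, 0]], [[0, 0, 0], [0, 0, 0]]], "fingers": -1}}

```text
t: 14.13
tcp_pos: [0.4509, 0.1962, 0.0848]
orientation: [180.0, -0.0, 92.1]
wrist_force: [-1.0, -0.4, 5.8]
gripper_width: 0.0385
gripper_force: 60.6
```

Emit:
{"method": "apply_moves", "body": {"moves": [[[0, 0, -6], [0, 0, 0]], [[0, 0, -12], [0, 0, 0]], [[0, 0, -18], [0, 0, 0]], [[0, 0, -20], [0, 0, 0]], [[0, 0, -20], [0, 0, 0]], [[0, 0, -20], [0, 0, 0]], [[0, 0, -18], [0, 0, 0]], [[0, 0, -12], [0, 0, 0]], [[0, 0, -6], [0, 0, 0]], [[0, 0, 0], [0, 0, 0]]]}}

```text
t: 14.97
tcp_pos: [0.4508, 0.196, 0.2169]
orientation: [179.9, -0.0, 92.1]
wrist_force: [-0.2, 0.2, -3.9]
gripper_width: 0.0384
gripper_force: 60.7
```

```bash
cat > bl.py <<'E'
from h import *
F=[env.grab_frame(n) for n in("scene","top")];Ps=[P(f) for f in F]
X=np.array([.5902,.3566,.1266]);r=[]
for k in(0,1):
    r.append(blob(F[k]["frame"],"blue",proj(Ps[k],X),9 if k==0 else 12,110));print(r[-1],proj(Ps[k],X))
print(tri(Ps,[a[0] for a in r]),env.sense()["tcp_pos"])
E
python3 bl.py
```

```text
(array([309.66759968, 136.7726965 ]), array([ 8.16718674, 12.24883938])) [307.49727124 136.71759552]
(array([220.13917828, 157.78158379]), array([18.17129135, 18.35661316])) [220.53488243 158.28914227]
[0.59367412 0.35679103 0.12477346] [0.44981924 0.19577994 0.21530281]
```

Emit:
{"method": "apply_moves", "body": {"moves": [[[-3.1, 8.5, 0], [0, 0, 0]], [[-6.8, 16.6, 0], [0, 0, 0]], [[-6.8, 16.6, 0], [0, 0, 0]], [[-6.8, 16.6, 0], [0, 0, 0]], [[-6.8, 16.6, 0], [0, 0, 0]], [[-6.8, 16.6, 0], [0, 0, 0]], [[-6.8, 16.6, 0], [0, 0, 0]], [[-6.8, 16.6, 0], [0, 0, 0]], [[-6.8, 16.6, 0], [0, 0, 0]], [[-3.1, 8.5, 0], [0, 0, 0]]]}}

```text
t: 15.9
tcp_pos: [0.6045, 0.1384, 0.2144]
orientation: [-180.0, 0.1, 91.9]
wrist_force: [0.2, -0.1, -3.1]
gripper_width: 0.0386
gripper_force: 60.9
```

Emit:
{"method": "apply_moves", "body": {"moves": [[[0, 0, 0], [0, 0, 0]], [[0, 0, 0], [0, 0, 0]], [[0, 0, 3], [0, 0, 0]], [[0, 0, 6], [0, 0, 0]], [[0, 0, 9], [0, 0, 0]], [[0, 0, 9], [0, 0, 0]], [[0, 0, 6], [0, 0, 0]], [[0, 0, 2], [0, 0, 0]], [[0, 0, 0], [0, 0, 0]], [[0, 0, 0], [0, 0, 0]]]}}

```text
t: 16.73
tcp_pos: [0.6026, 0.1408, 0.181]
orientation: [180.0, 0.0, 92.1]
wrist_force: [0.3, -0.2, -3.2]
gripper_width: 0.0383
gripper_force: 61.0
```

```bash
python3 bl.py; python3 p.py scene 290 130 120 pics/a5.png
```

```text
(array([307.60112953, 136.15406513]), array([ 9.52306843, 15.18078613])) [307.49727124 136.71759552]
(array([220.1370039 , 157.77599239]), array([18.13574219, 18.34316826])) [220.53488243 158.28914227]
[0.59095764 0.35719995 0.12761216] [0.60295419 0.14079783 0.18156512]
[0.60294568 0.14079221 0.18162027] [ 1.79936099e+02 -8.89997126e-03  9.20578457e+01] 16.8833
```

View pics/a5.png

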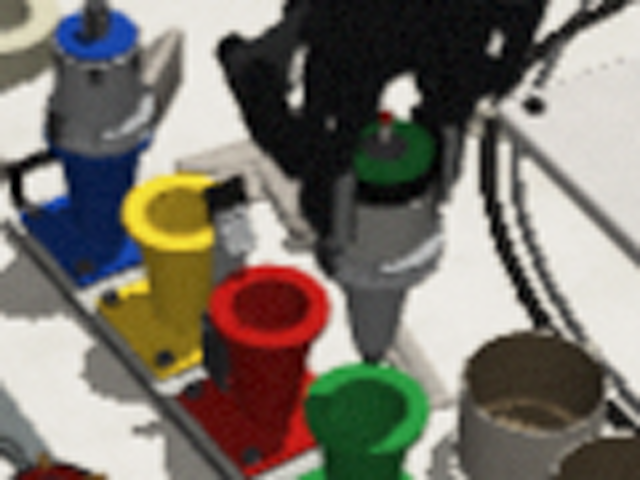

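Emit:
{"method": "apply_moves", "body": {"moves": [[[0, 0, 4], [0, 0, 0]], [[0, 0, 8], [0, 0, 0]], [[0, 0, 10], [0, 0, 0]], [[0, 0, 11], [0, 0, 0]], [[0, 0, 11], [0, 0, 0]], [[0, 0, 11], [0, 0, 0]], [[0, 0, 10], [0, 0, 0]], [[0, 0, 7], [0, 0, 0]], [[0, 0, 4], [0, 0, 0]], [[0, 0, 0], [0, 0, 0]]]}}

```text
t: 17.72
tcp_pos: [0.6019, 0.1407, 0.1038]
orientation: [-179.9, 0.0, 92.1]
wrist_force: [0.6, 0.7, -3.8]
gripper_width: 0.0384
gripper_force: 61.0
```

Emit:
{"method": "apply_moves", "body": {"moves": [[[0, 0, 2], [0, 0, 0]], [[0, 0, 2], [0, 0, 0]], [[0, 0, 1], [0, 0, 0]], [[0, 0, 1], [0, 0, 0]], [[0, 0, 1], [0, 0, 0]], [[0, 0, 1], [0, 0, 0]], [[0, 0, 1], [0, 0, 0]], [[0, 0, 0.5], [0, 0, 0]], [[0, 0, 0], [0, 0, 0]], [[0, 0, 0], [0, 0, 0]]]}}

```text
t: 18.55
tcp_pos: [0.6027, 0.1408, 0.0969]
orientation: [180.0, -0.0, 92.1]
wrist_force: [-2.6, -1.0, 5.1]
gripper_width: 0.0386
gripper_force: 61.8
```

Emit:
{"method": "apply_moves", "body": {"moves": [[[0, 0, 0], [0, 0, 0]], [[0, 0, 0], [0, 0, 0]], [[0, 0, 0], [0, 0, 0]], [[0, 0, 0], [0, 0, 0]], [[0, 0, 0], [0, 0, 0]], [[0, 0, 0], [0, 0, 0]], [[0, 0, -8], [0, 0, 0]], [[0, 0, -15], [0, 0, 0]], [[0, 0, -20], [0, 0, 0]], [[0, 0, -20], [0, 0, 0]]], "fingers": 1}}

```text
t: 19.38
tcp_pos: [0.6023, 0.1407, 0.1594]
orientation: [-180.0, 0.0, 92.1]
wrist_force: [0.6, -0.5, -0.0]
gripper_width: 0.0854
gripper_force: 0.0
```

Emit:
{"method": "apply_moves", "body": {"moves": [[[0, 0, -20], [0, 0, 0]], [[0, 0, -20], [0, 0, 0]], [[-5, -10, -5], [0, 0, 0]], [[-12, -22, 0], [0, 0, 0]], [[-12, -22, 0], [0, 0, 0]], [[-12, -22, 0], [0, 0, 0]], [[-12, -22, 0], [0, 0, 0]], [[-12, -22, 0], [0, 0, 0]], [[-12, -22, 0], [0, 0, 0]], [[-6.2, -11.5, 0], [0, 0, 0]]]}}

```text
t: 20.22
tcp_pos: [0.4494, 0.0503, 0.2042]
orientation: [-179.9, 0.0, 91.9]
wrist_force: [-0.4, -0.6, 0.8]
gripper_width: 0.0856
gripper_force: 0.0
```

Emit:
{"method": "apply_moves", "body": {"moves": [[[0, 0, 0], [0, 0, 0]], [[0, 0, 0], [0, 0, 0]], [[0, 0, 5], [0, 0, 0]], [[0, 0, 10], [0, 0, 0]], [[0, 0, 10], [0, 0, 0]], [[0, 0, 10], [0, 0, 0]], [[0, 0, 5], [0, 0, 0]], [[0, 0, 0], [0, 0, 0]], [[0, 0, 0], [0, 0, 0]], [[0, 0, 0], [0, 0, 0]]]}}

```text
t: 21.05
tcp_pos: [0.4528, 0.0523, 0.1639]
orientation: [179.9, 0.0, 92.1]
wrist_force: [-0.3, 0.4, 0.3]
gripper_width: 0.0851
gripper_force: 0.0
```

```bash
sed -e 's/.5902,.3566,.1266/.6026,.1408,.1266/' -e 's/"blue"/"green"/' bl.py > gr.py; python3 gr.py
```

```text
(array([359.80140495, 189.0387888 ]), array([13.01423454, 16.42023468])) [359.48856398 189.25343553]
(array([330.89441776, 148.63387966]), array([17.91459656, 18.41918564])) [330.97705171 149.19969892]
[0.60360733 0.14098179 0.12663287] [0.45269222 0.05226994 0.16407448]
```

Emit:
{"method": "apply_moves", "body": {"moves": [[[0, 0, 6], [0, 0, 0]], [[0, 0, 11], [0, 0, 0]], [[0, 0, 13], [0, 0, 0]], [[0, 0, 13], [0, 0, 0]], [[0, 0, 13], [0, 0, 0]], [[0, 0, 11], [0, 0, 0]], [[0, 0, 8], [0, 0, 0]], [[0, 0, 5], [0, 0, 0]], [[0, 0, 1], [0, 0, 0]], [[0, 0, 0], [0, 0, 0]]]}}

```text
t: 21.98
tcp_pos: [0.4522, 0.0521, 0.0825]
orientation: [-180.0, 0.0, 92.1]
wrist_force: [0.9, -0.4, -0.2]
gripper_width: 0.0852
gripper_force: 0.0
```

Emit:
{"method": "apply_moves", "body": {"moves": [[[0, 0, 0], [0, 0, 0]], [[0, 0, 0], [0, 0, 0]], [[0, 0, 0], [0, 0, 0]], [[0, 0, 0], [0, 0, 0]], [[0, 0, 0], [0, 0, 0]], [[0, 0, 0], [0, 0, 0]], [[0, 0, 0], [0, 0, 0]], [[0, 0, 0], [0, 0, 0]], [[0, 0, 0], [0, 0, 0]], [[0, 0, 0], [0, 0, 0]]], "fingers": -1}}

```text
t: 22.82
tcp_pos: [0.4526, 0.0522, 0.0832]
orientation: [179.9, -0.0, 92.1]
wrist_force: [-0.5, 0.9, 5.0]
gripper_width: 0.0345
gripper_force: 59.4
```

Emit:
{"method": "apply_moves", "body": {"moves": [[[0, 0, -6], [0, 0, 0]], [[0, 0, -12], [0, 0, 0]], [[0, 0, -18], [0, 0, 0]], [[0, 0, -20], [0, 0, 0]], [[0, 0, -20], [0, 0, 0]], [[0, 0, -20], [0, 0, 0]], [[0, 0, -20], [0, 0, 0]], [[0, 0, -13], [0, 0, 0]], [[0, 0, -6], [0, 0, 0]], [[0, 0, 0], [0, 0, 0]]]}}

```text
t: 23.65
tcp_pos: [0.452, 0.0522, 0.2182]
orientation: [179.9, -0.0, 92.1]
wrist_force: [-0.2, 0.6, -4.8]
gripper_width: 0.0346
gripper_force: 60.4
```

Emit:
{"method": "apply_moves", "body": {"moves": [[[12.7, 8.2, 0], [0, 0, 0]], [[25.2, 16.7, 0], [0, 0, 0]], [[25.2, 16.7, 0], [0, 0, 0]], [[25.2, 16.7, 0], [0, 0, 0]], [[25.2, 16.7, 0], [0, 0, 0]], [[25.2, 16.7, 0], [0, 0, 0]], [[25.2, 16.7, 0], [0, 0, 0]], [[25.2, 16.7, 0], [0, 0, 0]], [[25.2, 16.7, 0], [0, 0, 0]], [[12.7, 8.2, 0], [0, 0, 0]]]}}

```text
t: 24.48
tcp_pos: [0.5935, 0.2901, 0.2141]
orientation: [-179.8, -0.1, 92.3]
wrist_force: [0.1, 1.5, -5.0]
gripper_width: 0.0346
gripper_force: 60.8
```

Emit:
{"method": "apply_moves", "body": {"moves": [[[0, 0, 0], [0, 0, 0]], [[0, 0, 0], [0, 0, 0]], [[0, 0, 0], [0, 0, 0]], [[0, 0, 4], [0, 0, 0]], [[0, 0, 9], [0, 0, 0]], [[0, 0, 12], [0, 0, 0]], [[0, 0, 8], [0, 0, 0]], [[0, 0, 3], [0, 0, 0]], [[0, 0, 0], [0, 0, 0]], [[0, 0, 0], [0, 0, 0]]]}}

```text
t: 25.32
tcp_pos: [0.5939, 0.2842, 0.1816]
orientation: [180.0, 0.0, 92.0]
wrist_force: [-0.0, 0.2, -4.0]
gripper_width: 0.0349
gripper_force: 60.9
```

```bash
python3 p.py scene 270 110 120 pics/a6.png
```

```text
[0.59429304 0.28433489 0.18210213] [ 1.79939119e+02 -1.71233995e-02  9.20512135e+01] 25.3667
```

View pics/a6.png

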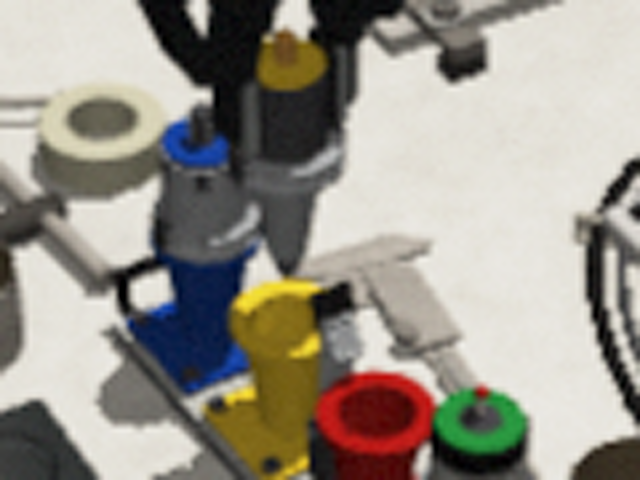

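Emit:
{"method": "apply_moves", "body": {"moves": [[[0.3, 0, 4], [0, 0, 0]], [[0, 0, 8], [0, 0, 0]], [[0, 0, 11], [0, 0, 0]], [[0, 0, 11], [0, 0, 0]], [[0, 0, 11], [0, 0, 0]], [[0, 0, 11], [0, 0, 0]], [[0, 0, 10], [0, 0, 0]], [[0, 0, 7], [0, 0, 0]], [[0, 0, 4], [0, 0, 0]], [[0, 0, 0], [0, 0, 0]]]}}

```text
t: 26.2
tcp_pos: [0.5932, 0.2845, 0.1032]
orientation: [-179.9, 0.1, 92.1]
wrist_force: [-0.7, -0.0, -4.3]
gripper_width: 0.0346
gripper_force: 60.9
```

Emit:
{"method": "apply_moves", "body": {"moves": [[[0, 0, 2], [0, 0, 0]], [[0, 0, 2], [0, 0, 0]], [[0, 0, 1], [0, 0, 0]], [[0, 0, 1], [0, 0, 0]], [[0, 0, 1], [0, 0, 0]], [[0, 0, 1], [0, 0, 0]], [[0, 0, 1], [0, 0, 0]], [[0, 0, 0.5], [0, 0, 0]], [[0, 0, 0], [0, 0, 0]], [[0, 0, 0], [0, 0, 0]]]}}

```text
t: 27.03
tcp_pos: [0.5939, 0.2847, 0.0954]
orientation: [180.0, -0.0, 92.1]
wrist_force: [-0.9, -0.4, -2.5]
gripper_width: 0.0345
gripper_force: 61.1
```

Just touching; press 1.5 mm more, then release and go to red.

Emit:
{"method": "apply_moves", "body": {"moves": [[[0, 0, 0.5], [0, 0, 0]], [[0, 0, 0.5], [0, 0, 0]], [[0, 0, 0.5], [0, 0, 0]], [[0, 0, 0], [0, 0, 0]], [[0, 0, 0], [0, 0, 0]], [[0, 0, 0], [0, 0, 0]], [[0, 0, 0], [0, 0, 0]], [[0, 0, 0], [0, 0, 0]], [[0, 0, 0], [0, 0, 0]], [[0, 0, 0], [0, 0, 0]]]}}

```text
t: 27.87
tcp_pos: [0.5939, 0.2848, 0.0953]
orientation: [180.0, -0.0, 92.1]
wrist_force: [-3.1, -0.7, 5.8]
gripper_width: 0.0347
gripper_force: 61.7
```

Emit:
{"method": "apply_moves", "body": {"moves": [[[0, 0, 0], [0, 0, 0]], [[0, 0, 0], [0, 0, 0]], [[0, 0, 0], [0, 0, 0]], [[0, 0, 0], [0, 0, 0]], [[0, 0, 0], [0, 0, 0]], [[0, 0, 0], [0, 0, 0]], [[0, 0, -8], [0, 0, 0]], [[0, 0, -15], [0, 0, 0]], [[0, 0, -20], [0, 0, 0]], [[0, 0, -20], [0, 0, 0]]], "fingers": 1}}

```text
t: 28.7
tcp_pos: [0.5937, 0.2845, 0.1574]
orientation: [-180.0, 0.0, 92.1]
wrist_force: [0.3, 0.6, -0.2]
gripper_width: 0.0854
gripper_force: 0.0
```

Emit:
{"method": "apply_moves", "body": {"moves": [[[0, 0, -20], [0, 0, 0]], [[0, 0, -20], [0, 0, 0]], [[-10, -9, -5], [0, 0, 0]], [[-27, -25.8, 0], [0, 0, 0]], [[-27, -25.8, 0], [0, 0, 0]], [[-27, -25.8, 0], [0, 0, 0]], [[-27, -25.8, 0], [0, 0, 0]], [[-27, -25.8, 0], [0, 0, 0]], [[-10.1, -10.1, 0], [0, 0, 0]], [[0, 0, 0], [0, 0, 0]]]}}

```text
t: 29.53
tcp_pos: [0.4488, 0.1207, 0.2025]
orientation: [-179.9, 0.0, 91.8]
wrist_force: [0.5, -0.4, 0.2]
gripper_width: 0.0854
gripper_force: 0.0
```

Emit:
{"method": "apply_moves", "body": {"moves": [[[0, 0, 0], [0, 0, 0]], [[0, 0, 0], [0, 0, 0]], [[0, 0, 5], [0, 0, 0]], [[0, 0, 10], [0, 0, 0]], [[0, 0, 10], [0, 0, 0]], [[0, 0, 10], [0, 0, 0]], [[0, 0, 5], [0, 0, 0]], [[0, 0, 0], [0, 0, 0]], [[0, 0, 0], [0, 0, 0]], [[0, 0, 0], [0, 0, 0]]]}}

```text
t: 30.37
tcp_pos: [0.452, 0.1247, 0.1618]
orientation: [180.0, -0.0, 92.1]
wrist_force: [-0.9, -0.2, -0.1]
gripper_width: 0.0856
gripper_force: 0.0
```

```bash
sed -e 's/.5902,.3566,.1266/.5942,.2847,.1266/' -e 's/"blue"/"yellow"/' bl.py > ye.py; python3 ye.py
```

```text
(array([318.04283857, 150.30112886]), array([3.70112085, 6.75974751])) [323.39513953 152.85037481]
(array([257.02568054, 155.10560131]), array([16.66501427, 17.22148323])) [257.36730657 155.32481932]
[0.5875845  0.28650564 0.13631353] [0.45193689 0.1245795  0.1620652 ]
```

Emit:
{"method": "apply_moves", "body": {"moves": [[[-0.4, -0.4, 6], [0, 0, 0]], [[0, 0, 11], [0, 0, 0]], [[0, 0, 13], [0, 0, 0]], [[0, 0, 13], [0, 0, 0]], [[0, 0, 12], [0, 0, 0]], [[0, 0, 10], [0, 0, 0]], [[0, 0, 7], [0, 0, 0]], [[0, 0, 5], [0, 0, 0]], [[0, 0, 2], [0, 0, 0]], [[0, 0, 0], [0, 0, 0]]]}}

```text
t: 31.3
tcp_pos: [0.451, 0.1239, 0.0824]
orientation: [-180.0, 0.0, 92.1]
wrist_force: [-1.0, -0.3, 0.2]
gripper_width: 0.0853
gripper_force: 0.0
```

Emit:
{"method": "apply_moves", "body": {"moves": [[[0, 0, 0], [0, 0, 0]], [[0, 0, 0], [0, 0, 0]], [[0, 0, 0], [0, 0, 0]], [[0, 0, 0], [0, 0, 0]], [[0, 0, 0], [0, 0, 0]], [[0, 0, 0], [0, 0, 0]], [[0, 0, 0], [0, 0, 0]], [[0, 0, 0], [0, 0, 0]], [[0, 0, 0], [0, 0, 0]], [[0, 0, 0], [0, 0, 0]]], "fingers": -1, "newtons": 90}}

```text
t: 32.13
tcp_pos: [0.4515, 0.1241, 0.0834]
orientation: [179.9, -0.0, 92.1]
wrist_force: [-0.6, -0.6, 4.7]
gripper_width: 0.0422
gripper_force: 90.4
```

Emit:
{"method": "apply_moves", "body": {"moves": [[[0, 0, -6], [0, 0, 0]], [[0, 0, -12], [0, 0, 0]], [[0, 0, -18], [0, 0, 0]], [[0, 0, -20], [0, 0, 0]], [[0, 0, -20], [0, 0, 0]], [[0, 0, -20], [0, 0, 0]], [[0, 0, -20], [0, 0, 0]], [[0, 0, -13], [0, 0, 0]], [[0, 0, -6], [0, 0, 0]], [[0, 0, 0], [0, 0, 0]]]}}

```text
t: 32.97
tcp_pos: [0.4508, 0.124, 0.2181]
orientation: [180.0, -0.0, 92.1]
wrist_force: [0.4, -0.5, -7.4]
gripper_width: 0.042
gripper_force: 92.1
```

```bash
python3 ye.py
```

```text
(array([327.10965824, 152.92473888]), array([6.35428476, 9.69036579])) [323.39513953 152.85037481]
(array([257.02131081, 155.13034725]), array([16.70578003, 17.22402382])) [257.36730657 155.32481932]
[0.59893145 0.28379487 0.12460829] [0.44977931 0.12381234 0.21654254]
```

Emit:
{"method": "apply_moves", "body": {"moves": [[[4.9, 8.4, 0], [0, 0, 0]], [[9.2, 16.7, 0], [0, 0, 0]], [[9.2, 16.7, 0], [0, 0, 0]], [[9.2, 16.7, 0], [0, 0, 0]], [[9.2, 16.7, 0], [0, 0, 0]], [[9.2, 16.7, 0], [0, 0, 0]], [[9.2, 16.7, 0], [0, 0, 0]], [[9.2, 16.7, 0], [0, 0, 0]], [[9.2, 16.7, 0], [0, 0, 0]], [[4.9, 8.4, 0], [0, 0, 0]]]}}

```text
t: 33.9
tcp_pos: [0.6, 0.2149, 0.215]
orientation: [-179.9, -0.0, 92.2]
wrist_force: [-0.1, 0.6, -5.8]
gripper_width: 0.0425
gripper_force: 92.5
```

Emit:
{"method": "apply_moves", "body": {"moves": [[[0, 0, 0], [0, 0, 0]], [[0, 0, 0], [0, 0, 0]], [[0, 0, 0], [0, 0, 0]], [[0, 0, 4], [0, 0, 0]], [[0, 0, 9], [0, 0, 0]], [[0, 0, 12], [0, 0, 0]], [[0, 0, 8], [0, 0, 0]], [[0, 0, 3], [0, 0, 0]], [[0, 0, 0], [0, 0, 0]], [[0, 0, 0], [0, 0, 0]]]}}

```text
t: 34.73
tcp_pos: [0.5984, 0.2127, 0.1816]
orientation: [180.0, 0.0, 92.1]
wrist_force: [-0.6, -0.1, -6.3]
gripper_width: 0.0419
gripper_force: 92.6
```

```bash
python3 ye.py;python3 p.py scene 290 110 120 pics/a7.png
```

```text
(array([322.87051296, 152.08930302]), array([11.18599606, 14.43188477])) [323.39513953 152.85037481]
(array([249.21859741, 156.88871765]), array([1.19074452, 2.77791905])) [257.36730657 155.32481932]
[0.5969598  0.30043439 0.11611777] [0.59887654 0.21281036 0.18232004]
[0.59885959 0.21278668 0.18237813] [ 1.79911967e+02 -2.37232308e-02  9.20650533e+01] 34.8833
```

View pics/a7.png

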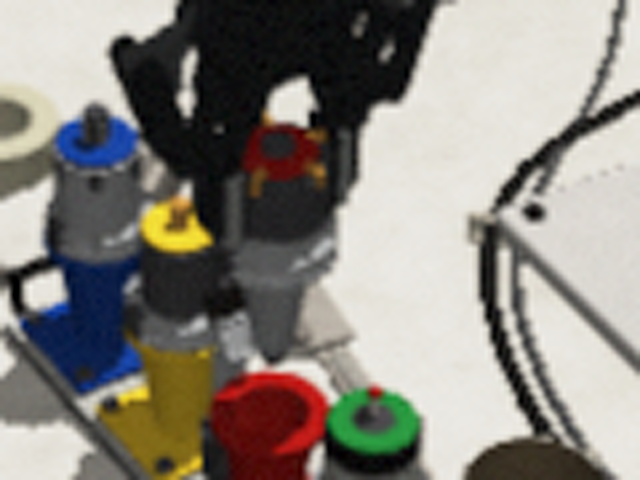

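Emit:
{"method": "apply_moves", "body": {"moves": [[[0, 0, 4], [0, 0, 0]], [[0, 0, 7], [0, 0, 0]], [[0, 0, 9], [0, 0, 0]], [[0, 0, 10], [0, 0, 0]], [[0, 0, 10], [0, 0, 0]], [[0, 0, 9], [0, 0, 0]], [[0, 0, 7], [0, 0, 0]], [[0, 0, 4], [0, 0, 0]], [[0, 0, 1], [0, 0, 0]], [[0, 0, 0], [0, 0, 0]]]}}

```text
t: 35.72
tcp_pos: [0.5983, 0.2127, 0.1203]
orientation: [-180.0, 0.0, 92.1]
wrist_force: [0.1, 0.0, -5.8]
gripper_width: 0.0425
gripper_force: 92.6
```

Emit:
{"method": "apply_moves", "body": {"moves": [[[0, 0, 1], [0, 0, 0]], [[0, 0, 1], [0, 0, 0]], [[0, 0, 1], [0, 0, 0]], [[0, 0, 1], [0, 0, 0]], [[0, 0, 1], [0, 0, 0]], [[0, 0, 1], [0, 0, 0]], [[0, 0, 1], [0, 0, 0]], [[0, 0, 1], [0, 0, 0]], [[0, 0, 1], [0, 0, 0]], [[0, 0, 1], [0, 0, 0]]]}}

```text
t: 36.55
tcp_pos: [0.5996, 0.2102, 0.1116]
orientation: [179.9, 0.2, 92.0]
wrist_force: [-0.9, -5.7, 2.4]
gripper_width: 0.0427
gripper_force: 92.6
```

Emit:
{"method": "apply_moves", "body": {"moves": [[[0.5, 0, 1], [0, 0, 0]], [[0.5, 0, 1], [0, 0, 0]], [[0.5, 0, 1], [0, 0, 0]], [[0, 0, 1], [0, 0, 0]], [[0, 0, 1], [0, 0, 0]], [[0, 0, 1], [0, 0, 0]], [[0, 0, 1], [0, 0, 0]], [[0, 0, 1], [0, 0, 0]], [[0, 0, 1], [0, 0, 0]], [[0, 0, 1], [0, 0, 0]]]}}

```text
t: 37.38
tcp_pos: [0.5986, 0.2109, 0.1005]
orientation: [-180.0, 0.2, 91.9]
wrist_force: [0.1, -5.4, -2.0]
gripper_width: 0.0421
gripper_force: 92.7
```

Emit:
{"method": "apply_moves", "body": {"moves": [[[0, 0, 1], [0, 0, 0]], [[0, 0, 1], [0, 0, 0]], [[0, 0, 1], [0, 0, 0]], [[0, 0, 1], [0, 0, 0]], [[0, 0, 0.5], [0, 0, 0]], [[0, 0, 0.5], [0, 0, 0]], [[0, 0, 0], [0, 0, 0]], [[0, 0, 0], [0, 0, 0]], [[0, 0, 0], [0, 0, 0]], [[0, 0, 0], [0, 0, 0]]]}}

```text
t: 38.22
tcp_pos: [0.598, 0.2141, 0.0957]
orientation: [-180.0, 0.0, 92.1]
wrist_force: [-1.8, -2.9, -2.7]
gripper_width: 0.042
gripper_force: 95.9
```

Emit:
{"method": "apply_moves", "body": {"moves": [[[-0.5, 0, 0.5], [0, 0, 0]], [[-0.5, 0, 0.5], [0, 0, 0]], [[-0.3, 0, 0.5], [0, 0, 0]], [[0, 0, 0.5], [0, 0, 0]], [[0, 0, 0], [0, 0, 0]], [[0, 0, 0], [0, 0, 0]], [[0, 0, 0], [0, 0, 0]], [[0, 0, 0], [0, 0, 0]], [[0, 0, 0], [0, 0, 0]], [[0, 0, 0], [0, 0, 0]]]}}

```text
t: 39.05
tcp_pos: [0.598, 0.214, 0.0955]
orientation: [-180.0, -0.1, 92.1]
wrist_force: [-5.7, -2.5, 7.9]
gripper_width: 0.0421
gripper_force: 97.3
```

```bash
python3 p.py scene 290 120 100 pics/a8.png
```

```text
[0.59805218 0.2140421  0.09554643] [ 1.79996251e+02 -1.27755940e-01  9.20910968e+01] 39.1
```

View pics/a8.png

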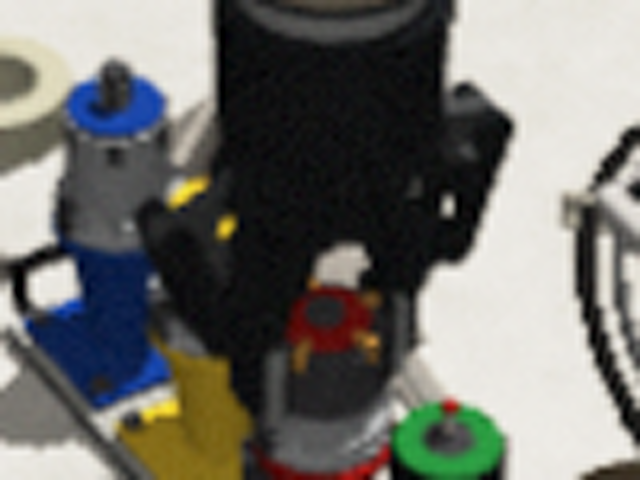

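Emit:
{"method": "apply_moves", "body": {"moves": [[[0, 0, 0], [0, 0, 0]], [[0, 0, 0], [0, 0, 0]], [[0, 0, 0], [0, 0, 0]], [[0, 0, 0], [0, 0, 0]], [[0, 0, 0], [0, 0, 0]], [[0, 0, 0], [0, 0, 0]], [[0, 0, -8], [0, 0, 0]], [[0, 0, -15], [0, 0, 0]], [[0, 0, -20], [0, 0, 0]], [[0, 0, -20], [0, 0, 0]]], "fingers": 1}}

```text
t: 39.93
tcp_pos: [0.5981, 0.2128, 0.1574]
orientation: [-180.0, 0.0, 92.1]
wrist_force: [1.2, 0.1, 0.9]
gripper_width: 0.0853
gripper_force: 0.0
```

Emit:
{"method": "apply_moves", "body": {"moves": [[[0, 0, -20], [0, 0, 0]], [[0, 0, -20], [0, 0, 0]], [[-10, -9, -20], [0, 0, 0]], [[-25, -20, -10], [0, 0, 0]], [[-30, -22, 0], [0, 0, 0]], [[-30, -22, 0], [0, 0, 0]], [[-30, -22, 0], [0, 0, 0]], [[-30, -22, 0], [0, 0, 0]], [[-20, -10, 0], [0, 0, 0]], [[0, 0, 0], [0, 0, 0]]]}}

```text
t: 40.77
tcp_pos: [0.4752, 0.0275, 0.2278]
orientation: [-180.0, 0.1, 91.5]
wrist_force: [0.2, -0.3, -0.1]
gripper_width: 0.0856
gripper_force: 0.0
```

Emit:
{"method": "apply_moves", "body": {"moves": [[[-20, 0, 0], [0, 0, 0]], [[-20, 0, 0], [0, 0, 0]], [[-20, 0, 0], [0, 0, 0]], [[-20, 0, 0], [0, 0, 0]], [[-20, 0, 0], [0, 0, 0]], [[0, 0, 0], [0, 0, 0]], [[0, 0, 0], [0, 0, 0]], [[0, 0, 0], [0, 0, 0]], [[0, 0, 0], [0, 0, 0]], [[0, 0, 0], [0, 0, 0]]]}}

```text
t: 41.6
tcp_pos: [0.4815, -0.065, 0.2266]
orientation: [180.0, -0.0, 92.2]
wrist_force: [-0.4, 0.0, -0.7]
gripper_width: 0.0856
gripper_force: 0.0
```

```bash
sed -e 's/.5902,.3566,.1266/.5984,.2129,.1266/' -e 's/"blue"/"red"/' bl.py > re.py; for f in bl ye re gr; do python3 $f.py|tail -1;done; python3 p.py scene 295 130 80 pics/a9.png;python3 p.py top 200 120 160 pics/a10.png
```

```text
Traceback (most recent call last):
  File "bl.py", line 1, in <module>
    from h import *
  File "h.py", line 1, in <module>
    from station import env
  File "re.py", line 2, in <module>
    F=[env.grab_frame(n) for n in("scene","top")];Ps=[P(f) for f in F]
NameError: name 'env' is not defined
Traceback (most recent call last):
  File "ye.py", line 1, in <module>
    from h import *
  File "h.py", line 1, in <module>
    from station import env
  File "re.py", line 2, in <module>
    F=[env.grab_frame(n) for n in("scene","top")];Ps=[P(f) for f in F]
NameError: name 'env' is not defined
Traceback (most recent call last):
  File "re.py", line 1, in <module>
    from h import *
  File "h.py", line 1, in <module>
    from station import env
  File "re.py", line 2, in <module>
    F=[env.grab_frame(n) for n in("scene","top")];Ps=[P(f) for f in F]
NameError: name 'env' is not defined
Traceback (most recent call last):
  File "gr.py", line 1, in <module>
    from h import *
  File "h.py", line 1, in <module>
    from station import env
  File "re.py", line 2, in <module>
    F=[env.grab_frame(n) for n in("scene","top")];Ps=[P(f) for f in F]
NameError: name 'env' is not defined
Traceback (most recent call last):
  File "p.py", line 1, in <module>
    import sys;from h import *
  File "h.py", line 1, in <module>
    from station import env
  File "re.py", line 2, in <module>
    F=[env.grab_frame(n) for n in("scene","top")];Ps=[P(f) for f in F]
NameError: name 'env' is not defined
Traceback (most recent call last):
  File "p.py", line 1, in <module>
    import sys;from h import *
  File "h.py", line 1, in <module>
    from station import env
  File "re.py", line 2, in <module>
    F=[env.grab_frame(n) for n in("scene","top")];Ps=[P(f) for f in F]
NameError: name 'env' is not defined
```

My file `re.py` shadowed the standard module, so I'm renaming it.

```bash
mv re.py rd.py; rm -rf __pycache__; for f in bl ye rd gr; do python3 $f.py|tail -1;done; python3 p.py scene 295 130 80 pics/a9.png
```

```text
[0.59091306 0.35713742 0.12762925] [ 0.48140266 -0.065495    0.22658069]
[0.59393873 0.28525474 0.12863857] [ 0.48136996 -0.06592122  0.22661677]
[0.59799439 0.21455591 0.12879731] [ 0.48131359 -0.06624681  0.22659786]
[ 0.48128435 -0.06644509  0.226594  ] [-1.79993345e+02  4.14115784e-04  9.20654820e+01] 42.05Traceback (most recent call last):
  File "gr.py", line 5, in <module>
    r.append(blob(F[k]["frame"],"green",proj(Ps[k],X),9 if k==0 else 12,110));print(r[-1],proj(Ps[k],X))
             ~~~~^^^^^^^^^^^^^^^^^^^^^^^^^^^^^^^^^^^^^^^^^^^^^^^^^^^^^^^^^^^
  File "h.py", line 17, in blob
    n,l,st,_=cv2.connectedComponentsWithStats(m);i=1+np.argmax(st[1:,4]);m=(l==i).astype(np.uint8)
                                                     ~~~~~~~~~^^^^^^^^^^
    return _wrapfunc(a, 'argmax', axis=axis, out=out, **kwds)
    return bound(*args, **kwds)
ValueError: attempt to get argmax of an empty sequence
```

View pics/a9.png

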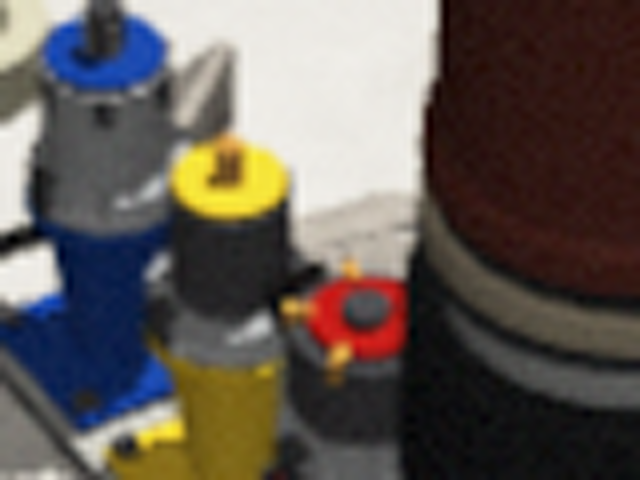

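Emit:
{"method": "apply_moves", "body": {"moves": [[[15, -2, 0], [0, 0, 0]], [[25, -3, 0], [0, 0, 0]], [[25, -3, 0], [0, 0, 0]], [[25, -3, 0], [0, 0, 0]], [[25, -3, 0], [0, 0, 0]], [[25, -3, 0], [0, 0, 0]], [[25, -3, 0], [0, 0, 0]], [[25, -3, 0], [0, 0, 0]], [[25, -3, 0], [0, 0, 0]], [[25, -3, 0], [0, 0, 0]]]}}

```text
t: 42.88
tcp_pos: [0.4434, 0.1735, 0.2267]
orientation: [180.0, -0.0, 92.1]
wrist_force: [0.3, 0.1, -0.1]
gripper_width: 0.0854
gripper_force: 0.0
```

Emit:
{"method": "apply_moves", "body": {"moves": [[[28, -3, 0], [0, 0, 0]], [[28, -3, 0], [0, 0, 0]], [[28, -3, 0], [0, 0, 0]], [[28, -3, 0], [0, 0, 0]], [[28, -3, 0], [0, 0, 0]], [[28, -3, 0], [0, 0, 0]], [[28, -3, 0], [0, 0, 0]], [[28, -3, 0], [0, 0, 0]], [[28, -3, 0], [0, 0, 0]], [[15, -2, 0], [0, 0, 0]]]}}

```text
t: 43.72
tcp_pos: [0.4032, 0.4423, 0.2262]
orientation: [-179.9, -0.1, 92.3]
wrist_force: [-0.1, 0.5, 0.4]
gripper_width: 0.0854
gripper_force: 0.0
```

Emit:
{"method": "apply_moves", "body": {"moves": [[[0, 0, 0], [0, 0, 0]], [[0, 0, 0], [0, 0, 0]], [[0, 0, 0], [0, 0, 0]], [[0, 0, 0], [0, 0, 0]], [[0, 0, 0], [0, 0, 0]], [[0, 0, 0], [0, 0, 0]], [[0, 0, 0], [0, 0, 0]], [[0, 0, 0], [0, 0, 0]], [[0, 0, 0], [0, 0, 0]], [[0, 0, 0], [0, 0, 0]]]}}

```text
t: 44.55
tcp_pos: [0.4051, 0.438, 0.2266]
orientation: [-180.0, 0.0, 92.1]
wrist_force: [0.3, -0.2, -0.3]
gripper_width: 0.0854
gripper_force: 0.0
```

```bash
for f in bl ye rd gr; do python3 $f.py|tail -1;done
python3 - <<'E'
from h import *
a=env.grab_frame("scene")["frame"][120:220,295:385];b=env.grab_frame("top")["frame"][130:180,255:345]
o=cv2.imread("pics/top0.png")[130:180,255:345,::-1]
r=lambda i:cv2.resize(i,(int(i.shape[1]*4.4),int(i.shape[0]*4.4)),interpolation=cv2.INTER_CUBIC)
l=r(a);q=np.vstack([r(b),r(o)])
cv2.imwrite("pics/a11.png",np.hstack([l,q])[...,::-1])
E
```

```text
[0.59082634 0.35717966 0.12771127] [0.4050341  0.43813158 0.22660146]
[0.59398427 0.28523882 0.12864214] [0.40505221 0.43813511 0.22657106]
[0.59857057 0.21436022 0.12844721] [0.40504048 0.43811107 0.22655877]
[0.60316804 0.14116791 0.12651294] [0.40505096 0.43815839 0.2265962 ]
```

View pics/a11.png

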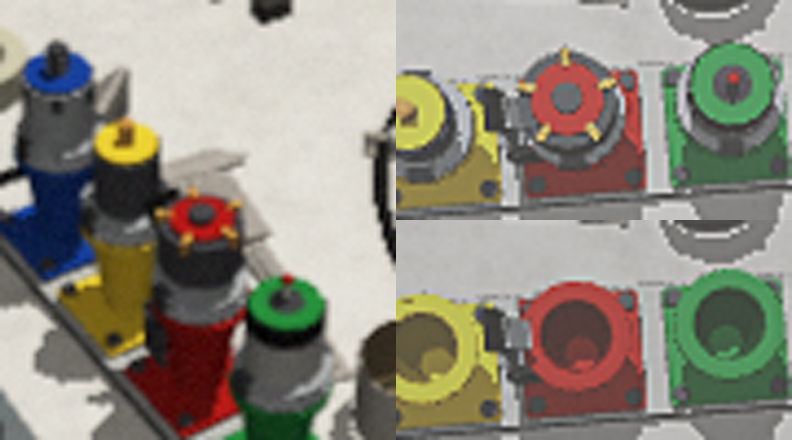

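The final picture shows all four holders flat on their rims. The latch tab, at about (492, 95), is where it was before, at about (492, 315) in the earlier view, so the latch is closed. All four dropped the same distance to home, about 12.1 mm above their stand height.

```bash
python3 -c "
from station import env
print(env.finish_job())"
```

```text
the job is handed in; nothing more can be done
None
```

The job is handed in: all four holders are in the pockets of their own colour with flanges on the rims, and the red pocket's latch looks closed over the face mill's flange. It took about 45 s of the 88 s allowed, and I saw no pass or fail verdict.

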